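# Load the bit case and hold its lid at sixty degrees for fitting the stay

### The arm

A 6-joint arm with a two-finger parallel gripper is mounted at the origin on a cart in front of the work surface, level with it; the furniture and walls round the work are solid. World frame = base frame: x ahead of the robot, y to its left, z up, the work surface at z = 0. Lengths are in m, angles in rad, forces in N, time in s.
With the tool pointing down it reaches from about 0.225 to 0.875 m from the base axis. Payload 3.4 kg.
Tool frame: the origin (TCP) lies on the centre line of the jaws, within the pads' length; the fingertips stand 22 mm ahead of it and the grasp point (between the pads) lies 3 mm ahead of it; z points along the fingers, y is the line along which they close (so a half turn about z gives the same grasp; the last joint's range is limited). The gripper opens to 85 mm and grips with 20 to 120 N. Pads are 22 mm wide; open, the fingers measure 114 mm over their backs; the gripper's body (76 mm by 85 mm) begins 54 mm behind the grasp point. The pads swing forward as they close: fully open they stand 13 mm farther back than shut.
Start: joints at [-1.436, 0.276, 1.505, -0, 1.361, -0.121], TCP at [0.145, -0.556, 0.253] pointing down, gripper open.
Joint ranges: [-2.89, 2.89], [-0.75, 2.08], [0.22, 2.7], [-1.18, 4.32], [0.11, 2.71], [-2.7, 2.7]. Speed limits (rad/s): [2.57, 2.57, 3.14, 3.14, 3.14, 3.14].

### API

Orientations are given as a unit quaternion [w, x, y, z].
In Python, from rig import manip gives the robot as it stands.
- The arm moves only by the shell command python3 steer.py FILE [OPENING] [FORCE], which reads ROWS from the file FILE. ROWS is a JSON list that holds a single list of rows (three levels of brackets), with 1 to 5 rows, each of 4 numbers: dx, dy, dz in m, then a turn about the tool's z in rad; each row shifts and turns the commanded pose from where the row before left it, along the tool's axes as they then stand; what a row does not reach is not made up. A row lasts 1/12 s, in which the tool goes at most 0.0417 m and 0.125 rad, less where a joint would pass 70% of its speed; a pose out of reach is approached as far as the arm can. OPENING is the finger opening in m, set as the command begins (- or left out keeps the last). The fingers move at their own pace and stop on an object; FORCE is the grip in N (left out, the last holds). Time passes only in rows, so rows that do not move let the fingers close. It prints the time, the measured TCP pose, the force, the opening and the grip force at its end. Input that does not fit is refused with a message, and nothing moves.
- manip.get_state(): the state, without advancing time (a new reading comes with each control period).
- manip.get_image(name): name is "side" or "top"; returns a dict with "img" (400x640x3 uint8, red, green, blue), "camera_matrix" (3x3 intrinsics, pixels), "T" (4x4, takes a point from camera to world coordinates). Camera axes: x right, y down, z forward; pixel columns grow to the right and rows downward; lengths in m; the calibration is good to about 2 mm. A picture is of the moment at which its call begins. There is no depth.
- manip.sign_off(): hands the job in; it is judged then, once.
The state is a dict: "clock": time; "qpos": joint angles; "qd": joint speeds; "effort": joint torques, N m; "position": TCP position; "ee_rot": TCP orientation; "contact_force": force on the tool from outside, world axes, zero at the start; "moment": the same for the moment, N m; "width": finger opening in m; "gripper_force": force on a finger pad.
Only numpy, scipy, OpenCV 4.12 (cv2) and the standard library are available. Lean on these libraries where they do the work, as an engineer would, in place of code of your own. Each camera call takes 0.05 s, during which the arm holds its last target. There are 200 camera calls.

### The job

Take the two loose drill bits out of the scrap block and stand them shank-down, fully home, in the two empty holes of the bit case, so that the row of five runs in order of size. Then swing the case's lid forward from where it leans, without letting it fall, and hold it 60 degrees open (60 degrees up from shut), so that I can mark the lid stay against it with the bits in place: finish while still holding the lid there, keep holding it, and leave the other bits and the tools on the bench as they are.

Things in the scene. Friction and masses are not known exactly. Their poses are not given: they have to be found in the camera images.
- case: Open wooden bit case, fixed, 140 (its x) x 250 (y) x 115 mm high, walls 10 mm; origin at the centre of its underside; front is -x, hinges on top of the far +x wall. Inside, a drilled rack (top 53 mm above the origin) has five holes in a row at x = -8 mm, y = +92, +46, 0, -46, -92 mm. Bits of 35, 25, 15 mm stand in the 1st, 3rd and 5th.
- hole_wide (a point): mouth of the empty hole between the 35 and 25 mm bits (centre, level with the rack's top): vertical, 12 mm wide, 40 mm deep, mouth chamfered 2 mm. A bit fully home has its origin 40 mm below this point and its head 37 to 50 mm above it, inside the case's rim, which is 62 mm above it.
- hole_narrow (a point): mouth of the empty hole between the 25 and 15 mm bits; the same hole, 92 mm from hole_wide
- lid (a joint): angle of the lid in rad: 0 shut, pi/2 upright, grows as it opens. It starts leaning back on its hinges' stop at 1.745 (100 degrees). Forward of upright it falls shut by its own weight (0.28 kg) unless held; the hinge has almost no friction.
- hinge (a point): point on the lid's hinge axis, mid-length, at the top of the case's far wall; the axis runs along the case's y
- lid_edge (a point): middle of the lid's free edge, at half thickness. The lid is a flat board 250 mm along the hinge, 146 mm from hinge to free edge, 12 mm thick; its underside plane goes through the hinge axis. Site axes: +x from the free edge to the hinge, y along the edge, +z out of the lid's upper (outer) face.
- block: Scrap wooden block, fixed, 70 (its x) x 150 (y) x 45 mm high, with three 12 mm holes 40 mm deep along its y at +45, 0 and -45 mm; origin at the centre of its underside. The loose bits stand in the outer two holes, either way round; the middle one is empty.
- bit_30: Loose steel Forstner bit, 90 mm long, 0.09 to 0.16 kg, standing shank-down in the block: shank 9.5 mm thick, 66 mm long, neck 13 mm thick, 11 mm long, round flat head 30 mm across and 13 mm high (77 to 90 mm above the shank's end). Origin at the shank's lower end, z towards the head. Lift it by the head; it must rise 40 mm to clear its hole.
- bit_20: Loose Forstner bit like bit_30 but with a 20 mm head, 0.06 to 0.1 kg, in the other outer hole of the block
- bit_35: bit of the same shape with a 35 mm head, standing in the case's first hole (case y = +92 mm); stays there
- bit_25: bit of the same shape with a 25 mm head, standing in the case's middle hole; stays there
- bit_15: bit of the same shape with a 15 mm head, standing in the case's last hole (case y = -92 mm); stays there
- lid_stay: loose flat brass lid stay, 105 mm long, 8 mm high, lying on the bench in front of the case; bystander
- screwdriver: loose screwdriver, 215 mm long, lying on the bench in front of the case; bystander
- try_square: loose try square, 115 x 204 x 18 mm, lying on the bench behind the work; bystander

How it is judged:
On the way, in this order (a step that is already met when the one before it is completed fails the run):
1. the 30 and 20 mm bits stand fully home in their holes of the case, in order of size, while the lid still leans back past upright (horizontal distance between bit_30 and hole_wide below 0.006 m and z of each of bit_30, bit_20 in the frame of case below 0.018 m and angle between each of bit_30, bit_20's own z axis and vertical below 0.17 rad and horizontal distance between bit_20 and hole_narrow below 0.006 m and value of joint lid above 1.5 rad), for 0.2 s.
2. the robot holds the lid 60 degrees open (value of joint lid between 0.96 and 1.134 rad and contact force between any of the fingers, the arm and lid above 0.3 N), for 0.3 s.
At the end, for the whole second after the job is handed in: The robot alone holds the lid still at 60 degrees (within 5: 0.96 to 1.134 rad); the 30 mm bit is fully home (within 5 mm) between the 35 and 25 mm bits, the 20 mm bit between the 25 and 15 mm bits; the other three bits are in their holes (all of step 2 and velocity of joint lid between -0.1 and 0.1 rad/s and horizontal distance between bit_30 and hole_wide below 0.006 m and z of each of bit_30, bit_20 in the frame of case below 0.018 m and angle between each of bit_30, bit_20's own z axis and vertical below 0.17 rad and horizontal distance between bit_20 and hole_narrow below 0.006 m and distance of each of bit_35, bit_25, bit_15 from where it was at the start of the episode below 0.01 m); the arm keeps its last pose, push and grip.
It fails at once if the lid falls or is brought far below 60 degrees (value of joint lid below 0.6 rad).
It fails at once if a bystander (lid stay, screwdriver or try square) is pushed away (distance of any of lid_stay, screwdriver, try_square from where it was at the start of the episode above 0.03 m).
It fails at once if one of the other bits is taken out of its hole (distance of any of bit_35, bit_25, bit_15 from where it was at the start of the episode above 0.03 m).
It also fails if it takes over 72 s, if anything falls off the work surface, if the arm or the gripper's body presses on something with over 40 N, if the wrist force passes 120 N, or if a joint passes its speed limit or range.

## Working session

There is one attempt and no reset: what is moved stays moved. The work goes in short steps, Python scripts to look and compute and a shell command to move; the robot and the scene stay as the last step left them, time stands still between calls to the robot, and variables do not carry over. Pictures are saved under pics/ and viewed, at most 10 in all, crops included, and the job is handed in when it is done.

```bash
ls; mkdir -p pics; python3 - <<'E'
from rig import manip
import cv2,numpy as np
np.set_printoptions(precision=4,suppress=True)
for n in("top","side"):
    d=manip.get_image(n);cv2.imwrite(f"pics/{n}0.png",d["img"][:,:,::-1]);print(n,d["camera_matrix"],d["T"])
print(manip.get_state())
E
```

```text
pics
rig.py
steer.py
top [[425.6272   0.     317.811 ]
 [  0.     425.6272 193.2607]
 [  0.       0.       1.    ]] [[-0.0088 -0.9967  0.0811  0.4555]
 [-0.9999  0.0097  0.0112  0.0465]
 [-0.012  -0.081  -0.9966  1.1937]
 [ 0.      0.      0.      1.    ]]
side [[388.8962   0.     316.0002]
 [  0.     388.8962 201.4459]
 [  0.       0.       1.    ]] [[ 0.9357 -0.2553  0.2435  0.3267]
 [-0.3524 -0.6448  0.6782 -0.5289]
 [-0.0161 -0.7204 -0.6934  0.679 ]
 [ 0.      0.      0.      1.    ]]
{'clock': 0.1, 'qpos': array([-1.436 ,  0.2765,  1.506 , -0.    ,  1.3607, -0.121 ]), 'qd': array([ 0.001 , -0.0021, -0.0015,  0.0012, -0.0001,  0.0009]), 'effort': array([  0.0012, -41.7701, -24.6405,  -0.0002,   0.0058,   0.    ]), 'position': array([ 0.1454, -0.5559,  0.2525]), 'ee_rot': array([-0.0008,  0.9918,  0.1276, -0.    ]), 'contact_force': array([ 0.0904,  0.4634, -0.1721]), 'moment': array([-0.0031, -0.0106, -0.0165]), 'gripper_force': 0.0, 'width': 0.08498975631402829}
```

View pics/top0.png

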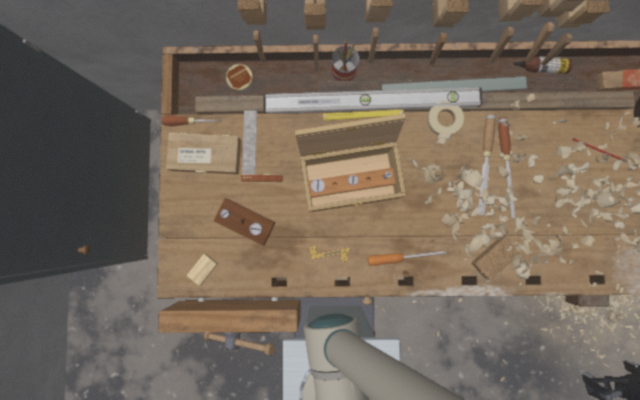

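View pics/side0.png

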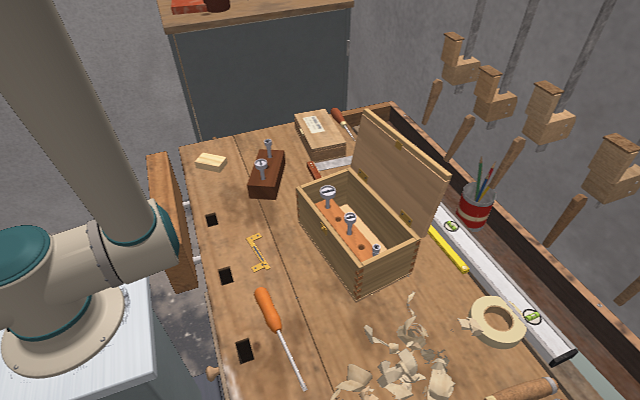

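The top view shows the block around (245,222) with bit heads at (224,211) small and (256,229) large. The case is at (353,180), with heads at (318,186), (353,181) and (388,176). The side view confirms this, with the lid leaning back. Next I'll segment the heads and zoom in.

```bash
cat > h.py <<'E'
from rig import manip
import cv2,numpy as np
np.set_printoptions(precision=4,suppress=True)
def ray(d,u,v):
    K=d["camera_matrix"];T=d["T"];r=T[:3,:3]@np.linalg.inv(K)@[u,v,1];return T[:3,3],r
def onz(d,u,v,z):
    o,r=ray(d,u,v);return o+r*(z-o[2])/r[2]
def proj(d,p):
    T=d["T"];c=T[:3,:3].T@(np.asarray(p)-T[:3,3]);q=d["camera_matrix"]@c;return q[:2]/q[2]
def tri(d1,p1,d2,p2):
    o1,r1=ray(d1,*p1);o2,r2=ray(d2,*p2)
    s=np.linalg.lstsq(np.c_[r1,-r2],o2-o1,rcond=None)[0];a=o1+s[0]*r1;b=o2+s[1]*r2
    return (a+b)/2,np.linalg.norm(a-b)
def heads(d,box,smax=70,vmin=110):
    x0,y0,x1,y1=box;im=d["img"][y0:y1,x0:x1];h=cv2.cvtColor(im,cv2.COLOR_RGB2HSV)
    m=((h[...,1]<smax)&(h[...,2]>vmin)).astype(np.uint8)
    n,l,s,c=cv2.connectedComponentsWithStats(m)
    return [(c[i]+[x0,y0],s[i][2:]) for i in range(1,n) if s[i][4]>12]
E
python3 - <<'E'
from h import *
t=manip.get_image("top");s=manip.get_image("side")
for n,d,bs in(("top",t,[(205,190,285,250),(305,165,400,205)]),("side",s,[(245,130,290,200),(310,180,390,262)])):
    for b in bs: print(n,*[(c.round(1),z) for c,z in heads(d,b)])
a=cv2.resize(t["img"][110:250,205:410],None,fx=3.9,fy=3.9,interpolation=cv2.INTER_CUBIC);cv2.imwrite("pics/tc.png",a[:,:,::-1])
a=cv2.resize(s["img"][100:300,240:450],None,fx=3,fy=3,interpolation=cv2.INTER_CUBIC);cv2.imwrite("pics/sc.png",a[:,:,::-1])
E
```

```text
top (array([224.2, 213.2]), array([ 9,  9, 66], dtype=int32)) (array([255.2, 228.6]), array([ 13,  14, 135], dtype=int32))
top (array([387.5, 174.5]), array([ 8,  7, 39], dtype=int32)) (array([352.6, 179.6]), array([10, 10, 84], dtype=int32)) (array([317.5, 184.8]), array([ 14,  15, 166], dtype=int32))
side (array([267.7, 141. ]), array([ 8,  5, 23], dtype=int32)) (array([260.4, 162.3]), array([13,  8, 68], dtype=int32))
side (array([327.4, 190.1]), array([ 17,  11, 119], dtype=int32)) (array([349.7, 216.3]), array([13,  9, 69], dtype=int32)) (array([376.3, 246.6]), array([ 9,  8, 36], dtype=int32))
```

View pics/tc.png

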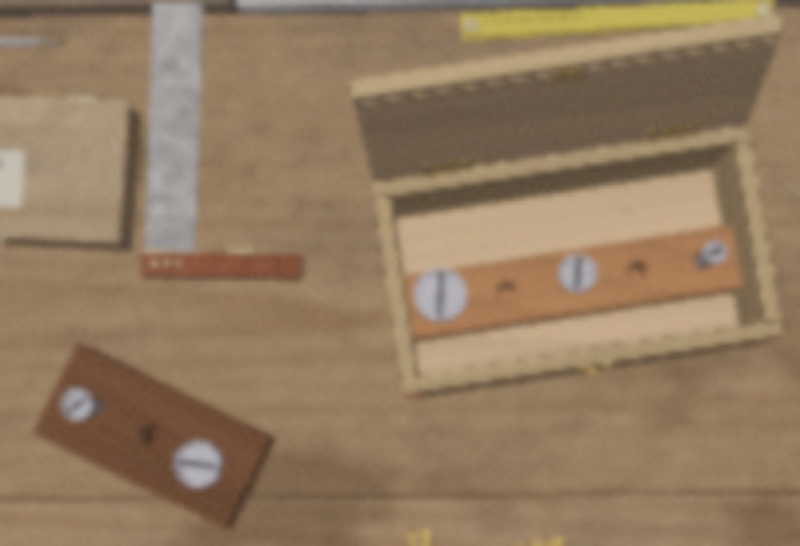

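View pics/sc.png

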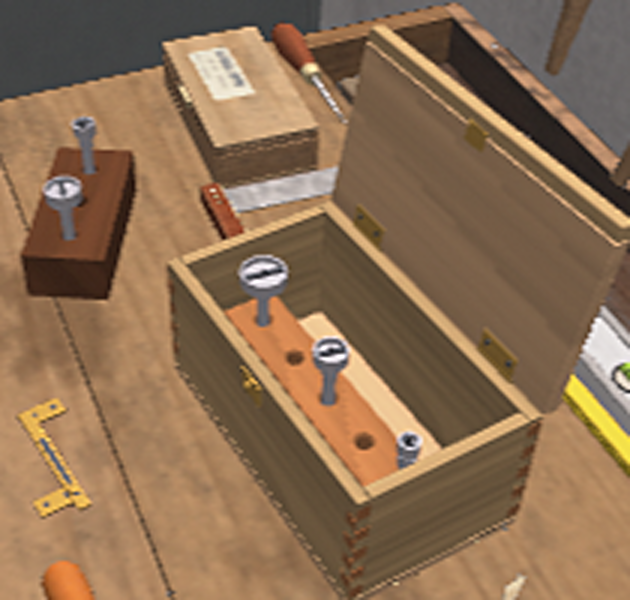

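The crops show the holes in the top view: wide at (334.7,183.1), narrow at (368.3,178.2). In the side view they are at about (338.3,219) and (361.3,247). The 30 mm bit is nearer the case and the 20 mm bit is at the far-left end of the block.

```bash
python3 - <<'E'
from h import *
t=manip.get_image("top");s=manip.get_image("side")
for n,z,tp,sp in(("20",.095,(224.7,213.4),(267.9,141.5)),("30",.095,(255.4,228.7),(260.6,162.6)),("35",.103,(317.6,185.2),(327.4,190.4)),("25",.103,(352.8,179.8),(349.9,216.6)),("15",.103,(388,174.9),(376.4,246.6)),
  ("wide",.053,(334.7,183.1),(338.3,219.1)),("narrow",.053,(368.3,178.2),(361.3,247.2)),("blkhole",.045,(242.8,221.5),None)):
    print(n,"top",onz(t,*tp,z)[:2],*(("side",onz(s,*sp,z)[:2],"tri",*tri(t,tp,s,sp)) if sp else ()))
f=lambda x,y:(205+x/3.9,110+y/3.9)
g=lambda x,y:(240+x/3,100+y/3)
print("rim FL,FR",onz(t,*f(409,390),.115),onz(t,*f(778,333),.115))
print("side rim FL FR",onz(s,*g(170,263),.115),onz(s,*g(362,503),.115),"BR",onz(s,*g(542,418),.115))
print("lid edge L,R tri",tri(t,f(355,93),s,g(376,30)),tri(t,f(779,25),s,g(630,228)))
E
```

```text
20 top [0.495  0.3003] side [0.4948 0.2975] tri [0.4953 0.3007 0.0927] 0.00035952710184511584
30 top [0.4549 0.2206] side [0.4546 0.219 ] tri [0.4549 0.2208 0.0936] 6.918563944326568e-05
35 top [0.5651 0.0592] side [0.5646 0.0581] tri [0.5651 0.0592 0.1018] 0.00018844972053338563
25 top [ 0.5782 -0.0316] side [ 0.5777 -0.033 ] tri [ 0.5784 -0.0317  0.1015] 1.1697031243722683e-05
15 top [ 0.59   -0.1223] side [ 0.592  -0.1235] tri [ 0.5911 -0.1229  0.1025] 0.0023215600513203593
wide top [0.5754 0.0137] side [0.5725 0.0125] tri [0.5745 0.014  0.051 ] 0.0023398268487724466
narrow top [ 0.5877 -0.0769] side [ 0.5854 -0.0784] tri [ 0.5872 -0.0769  0.0506] 0.0016531720060068088
blkhole top [0.4745 0.2626]
rim FL,FR [0.5009 0.0792 0.115 ] [ 0.5358 -0.161   0.115 ]
side rim FL FR [0.5008 0.0787 0.115 ] [ 0.5387 -0.1648  0.115 ] BR [ 0.6722 -0.1466  0.115 ]
lid edge L,R tri (array([0.6666, 0.1045, 0.2547]), np.float64(0.0012526974738927296)) (array([ 0.7037, -0.1397,  0.2557]), np.float64(0.0024205248147698114))
```

```bash
cat >> h.py <<'E'
from scipy.spatial.transform import Rotation as Ro
def togo(target,verbose=1):
    s=manip.get_state();q=s["ee_rot"];R=Ro.from_quat([*q[1:],q[0]]).as_matrix()
    print("t",s["clock"],"tcp",s["position"],"F",s["contact_force"],"w",s["width"],"ang y",np.arctan2(R[1,1],R[0,1]),"z",R[:,2],"togo tool",R.T@(np.array(target)-s["position"]))
E
echo '[[[0, 0, 0, -0.12], [0, 0, 0, -0.12], [0, 0, 0, -0.12], [0, 0, 0, -0.12], [0, 0, 0, -0.12]]]' > mv.in && python3 steer.py mv.in .06 30 && echo '[[[0, 0, 0, -0.12], [0, 0, 0, -0.12], [0, 0, 0, -0.12], [0, 0, 0, -0.12], [0, 0, 0, -0.12]]]' > mv.in && python3 steer.py mv.in && echo '[[[0, 0, 0, -0.12], [0, 0, 0, -0.12], [0, 0, 0, -0.015], [0, 0, 0, 0]]]' > mv.in && python3 steer.py mv.in
python3 -c "
from h import *
togo([.4549,.2207,.20])"
```

```text
clock: 0.72
position: [0.1455, -0.5563, 0.2532]
ee_rot: [-0.0, 0.909, 0.418, 0.0]
contact_force: [0.1, -0.2, 0.1]
width: 0.0604
gripper_force: 0.0
clock: 1.13
position: [0.1455, -0.5563, 0.2533]
ee_rot: [-0.0, 0.745, 0.668, 0.0]
contact_force: [-0.6, -0.7, 0.9]
width: 0.0604
gripper_force: 0.0
clock: 1.47
position: [0.1455, -0.5563, 0.2533]
ee_rot: [-0.0, 0.657, 0.754, 0.0]
contact_force: [0.0, -0.8, -0.1]
width: 0.0599
gripper_force: 0.0
t 1.4667 tcp [ 0.1455 -0.5563  0.2533] F [ 0.0483 -0.8447 -0.1496] w 0.05991187023334385 ang y 0.13778937823610907 z [-0.      0.0001 -1.    ] togo tool [0.7271 0.4132 0.0533]
```

```bash
r='x'; for i in 1; do :; done
echo '[[[0.036, 0.02, 0, 0], [0.036, 0.02, 0, 0], [0.036, 0.02, 0, 0], [0.036, 0.02, 0, 0], [0.036, 0.02, 0, 0]]]' > mv.in && python3 steer.py mv.in >/dev/null && echo '[[[0.036, 0.02, 0, 0], [0.036, 0.02, 0, 0], [0.036, 0.02, 0, 0], [0.036, 0.02, 0, 0], [0.036, 0.02, 0, 0]]]' > mv.in && python3 steer.py mv.in && echo '[[[0.036, 0.02, 0, 0], [0.036, 0.02, 0, 0], [0.036, 0.02, 0, 0], [0.036, 0.02, 0, 0], [0.036, 0.02, 0, 0]]]' > mv.in && python3 steer.py mv.in >/dev/null && echo '[[[0.036, 0.02, 0, 0], [0.036, 0.02, 0, 0], [0.036, 0.02, 0, 0], [0.036, 0.02, 0, 0], [0, 0, 0, 0]]]' > mv.in && python3 steer.py mv.in
python3 -c "
from h import *
togo([.4549,.2207,.20])"
```

```text
clock: 2.3
position: [0.2934, -0.1701, 0.2536]
ee_rot: [0.001, 0.657, 0.754, 0.0]
contact_force: [1.5, 0.4, 0.2]
width: 0.0598
gripper_force: 0.0
clock: 3.13
position: [0.4289, 0.1806, 0.2533]
ee_rot: [-0.0, 0.655, 0.756, 0.003]
contact_force: [0.6, 0.2, 0.8]
width: 0.0599
gripper_force: 0.0
t 3.1333 tcp [0.4289 0.1806 0.2533] F [0.5984 0.1843 0.8378] w 0.05989162891670018 ang y 0.14340851176364064 z [ 0.0031  0.0049 -1.    ] togo tool [0.0358 0.0312 0.0536]
```

```bash
echo '[[[0.0179, 0.0156, 0.02, 0], [0.0179, 0.0156, 0.03, 0], [0, 0, 0, 0], [0, 0, 0, 0]]]' > mv.in && python3 steer.py mv.in >/dev/null
python3 -c "
from h import *
togo([.4549,.2207,.091])"
```

```text
t 3.4667 tcp [0.4513 0.2137 0.2015] F [-0.3555 -0.0599 -0.0086] w 0.05997971449788105 ang y 0.1395781999733793 z [-0.0044 -0.0018 -1.    ] togo tool [0.0066 0.0051 0.1105]
```

```bash
echo '[[[0.0066, 0.0046, 0, 0], [0, 0, 0.03, 0], [0, 0, 0.03, 0], [0, 0, 0, 0], [0, 0, 0, 0]]]' > mv.in && python3 steer.py mv.in >/dev/null
python3 - <<'E'
from h import *
togo([.4549,.2207,.091])
t=manip.get_image("top")["img"];s=manip.get_image("side")["img"]
a=cv2.resize(s[60:210,190:340],None,fx=4,fy=4,interpolation=cv2.INTER_CUBIC);cv2.imwrite("pics/g1.png",a[:,:,::-1])
E
```

```text
t 3.8833 tcp [0.4554 0.2203 0.1436] F [1.3015 0.1303 0.425 ] w 0.060263118568489114 ang y 0.1385811528976066 z [-0.0013 -0.0006 -1.    ] togo tool [ 0.0005 -0.0004  0.0526]
```

View pics/g1.png

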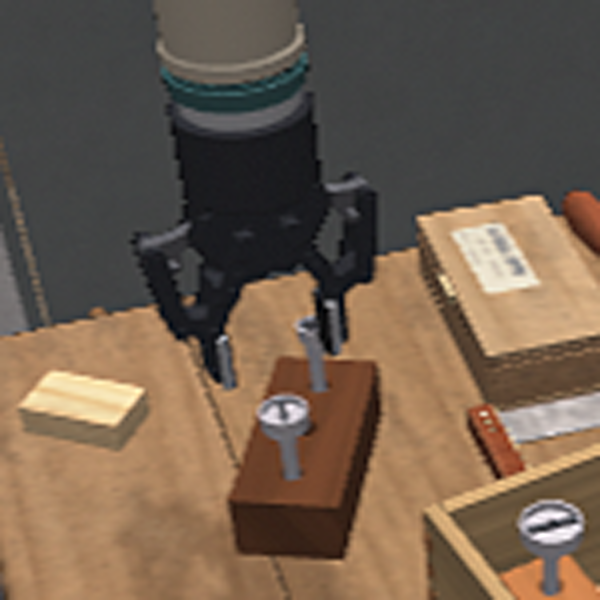

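The jaws straddle the 30 mm bit: fingertips at about (226,385) and (333,350) in the crop, head at (283,412). I'll descend and grip.

```bash
echo '[[[0, 0, 0.027, 0], [0, 0, 0.0256, 0], [0, 0, 0, 0], [0, 0, 0, 0]]]' > mv.in && python3 steer.py mv.in >/dev/null; echo '[[[0, 0, 0, 0], [0, 0, 0, 0], [0, 0, 0, 0], [0, 0, 0, 0], [0, 0, 0, 0]]]' > mv.in && python3 steer.py mv.in .02 40; echo '[[[0, 0, -0.02, 0], [0, 0, -0.02, 0], [0, 0, -0.03, 0], [0, 0, -0.03, 0], [0, 0, 0, 0]]]' > mv.in && python3 steer.py mv.in; echo '[[[0, 0, -0.02, 0], [0, 0, 0, 0], [0, 0, 0, 0]]]' > mv.in && python3 steer.py mv.in
```

```text
clock: 4.73
position: [0.4571, 0.2214, 0.0926]
ee_rot: [0.001, 0.656, 0.755, 0.002]
contact_force: [-1.8, -0.2, 6.6]
width: 0.0284
gripper_force: 39.0
clock: 5.15
position: [0.4595, 0.2223, 0.197]
ee_rot: [0.003, 0.656, 0.755, 0.005]
contact_force: [0.6, 0.5, -0.2]
width: 0.0282
gripper_force: 40.2
clock: 5.4
position: [0.4563, 0.2212, 0.2113]
ee_rot: [0.001, 0.656, 0.755, 0.001]
contact_force: [-0.5, 0.8, -0.3]
width: 0.0284
gripper_force: 40.2
```

```bash
python3 - <<'E'
from h import *
t=manip.get_image("top");s=manip.get_image("side")
togo([.4554,.2207,.21])
p=manip.get_state()["position"]
for off in(-.003-.0065,.0,-.08):print(off,proj(s,p+[0,0,off]),proj(t,p+[0,0,off]))
u,v=proj(s,p+[0,0,-.05]).astype(int)
print(u,v)
a=cv2.resize(s["img"][v-50:v+50,u-50:u+50],None,fx=6,fy=6,interpolation=cv2.INTER_CUBIC);cv2.imwrite("pics/g2.png",a[:,:,::-1])
E
```

```text
t 5.5 tcp [0.4552 0.2208 0.2097] F [-0.6456  0.1662 -0.6737] w 0.028268138598129832 ang y 0.1399480424918598 z [-0.0014 -0.0005 -1.    ] togo tool [-0.0001  0.0002 -0.0003]
-0.0095 [255.2603 125.0195] [248.1832 228.6385]
0.0 [254.7289 121.361 ] [247.463 228.646]
-0.08 [258.9663 150.5338] [253.1269 228.5868]
257 140
```

View pics/g2.png

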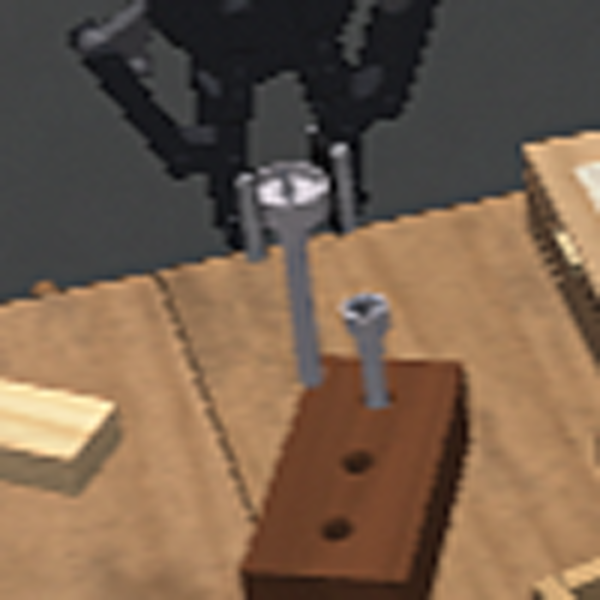

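The head is at crop (291,188) and the shank tip at (312,384), so the bit hangs vertical and matches the projection. Now to carry it above hole_wide.

```bash
echo '[[[0, 0, -0.015, 0], [0, 0, -0.015, 0], [-0.036, 0.015, 0, 0], [-0.036, 0.015, 0, 0], [-0.036, 0.015, 0, 0]]]' > mv.in && python3 steer.py mv.in >/dev/null; echo '[[[-0.036, 0.015, 0, 0], [-0.036, 0.015, 0, 0], [0, 0, 0, 0], [0, 0, 0, 0], [0, 0, 0, 0]]]' > mv.in && python3 steer.py mv.in >/dev/null
python3 -c "
from h import *
togo([.5730,.0137,.225])"
```

```text
t 6.3333 tcp [0.5544 0.0533 0.2391] F [-0.2942 -0.0843 -1.369 ] w 0.02833592465349707 ang y 0.13905623144078125 z [-0.0035  0.0007 -1.    ] togo tool [-0.0418  0.013   0.014 ]
```

```bash
echo '[[[-0.0209, 0.0065, 0, 0], [-0.0209, 0.0065, 0.014, 0], [0, 0, 0, 0], [0, 0, 0, 0], [0, 0, 0, 0]]]' > mv.in && python3 steer.py mv.in >/dev/null; echo '[[[0, 0, 0.02, 0], [0, 0, 0.02, 0], [0, 0, 0.02, 0], [0, 0, 0, 0], [0, 0, 0, 0]]]' > mv.in && python3 steer.py mv.in >/dev/null
python3 - <<'E'
from h import *
togo([.5730,.0137,.16])
t=manip.get_image("top");s=manip.get_image("side")
p=manip.get_state()["position"]
print(proj(s,p-[0,0,.0865]),proj(s,[.573,.0137,.053]))
a=cv2.resize(s["img"][150:250,290:410],None,fx=6,fy=6,interpolation=cv2.INTER_CUBIC);cv2.imwrite("pics/g3.png",a[:,:,::-1])
E
```

```text
t 7.1667 tcp [0.5729 0.0149 0.1664] F [ 0.7015 -0.2544 -0.3934] w 0.028028656859949274 ang y 0.14142100110828168 z [-0.0021  0.0005 -1.    ] togo tool [-0.0012 -0.0001  0.0064]
[339.1867 209.1559] [338.2895 218.6783]
```

View pics/g3.png

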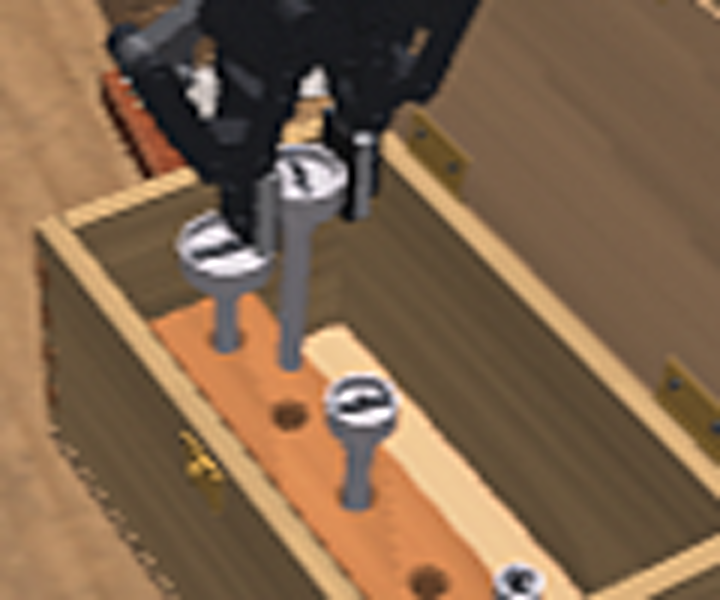

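The shank tip at crop (290,367) is right above the hole at (290,414). I'll nudge and insert, watching the force.

```bash
echo '[[[-0.0012, 0.001, 0.01, 0], [0, 0, 0.01, 0], [0, 0, 0.01, 0], [0, 0, 0.01, 0], [0, 0, 0, 0]]]' > mv.in && python3 steer.py mv.in|grep -E "pos|contact|width"; echo '[[[0, 0, 0.005, 0], [0, 0, 0.005, 0], [0, 0, 0, 0]]]' > mv.in && python3 steer.py mv.in|grep -E "pos|contact|width"
```

```text
position: [0.5736, 0.0127, 0.1242]
contact_force: [1.0, 1.8, -1.6]
width: 0.0284
position: [0.5744, 0.0126, 0.1155]
contact_force: [-0.4, 0.1, -1.1]
width: 0.0281
```

```bash
echo '[[[0, 0, 0.006, 0], [0, 0, 0.006, 0], [0, 0, 0.002, 0], [0, 0, 0, 0], [0, 0, 0, 0]]]' > mv.in && python3 steer.py mv.in|grep -E "pos|contact|width";echo '[[[0, 0, 0.003, 0], [0, 0, 0, 0], [0, 0, 0, 0]]]' > mv.in && python3 steer.py mv.in|grep -E "pos|contact|width"
```

```text
position: [0.5748, 0.0126, 0.1023]
contact_force: [-0.9, 0.5, -2.1]
width: 0.0285
position: [0.5751, 0.0127, 0.1006]
contact_force: [-3.8, 2.0, 5.0]
width: 0.0286
```

```bash
echo '[[[0, 0, 0.001, 0], [0, 0, 0, 0]]]' > mv.in && python3 steer.py mv.in .045|grep -E "pos|contact|width";echo '[[[0, 0, 0, 0], [0, 0, 0, 0], [0, 0, 0, 0]]]' > mv.in && python3 steer.py mv.in|grep -E "pos|contact|width"; echo '[[[0, 0, -0.03, 0], [0, 0, -0.03, 0], [0, 0, -0.03, 0], [0, 0, -0.03, 0], [0, 0, 0, 0]]]' > mv.in && python3 steer.py mv.in|grep -E "pos|contact|width"
python3 - <<'E'
from h import *
t=manip.get_image("top");s=manip.get_image("side")
togo([.495,.3003,.22])
print([(c.round(1),z) for c,z in heads(s,(310,180,390,262))],proj(s,[.574,.0137,.103]),proj(s,[.574,.0137,.108]))
E
```

```text
position: [0.5759, 0.0123, 0.0989]
contact_force: [-0.3, 0.4, -0.5]
width: 0.0448
position: [0.5754, 0.0125, 0.0986]
contact_force: [-0.3, 0.2, 0.7]
width: 0.0448
position: [0.5788, 0.0122, 0.2252]
contact_force: [1.5, 0.4, -1.0]
width: 0.0451
t 9.5333 tcp [0.5759 0.0125 0.2201] F [-0.9637 -0.6529  0.0359] w 0.04489663641396028 ang y 0.1399304238165285 z [ 0.0035 -0.0005 -1.    ] togo tool [ 0.2963 -0.04   -0.0003]
[(array([327.4, 190.2]), array([ 17,  11, 121], dtype=int32)), (array([339. , 202.8]), array([ 15,  10, 112], dtype=int32)), (array([349.7, 216.3]), array([13,  9, 69], dtype=int32)), (array([376.2, 246.5]), array([ 9,  8, 37], dtype=int32))] [339.2771 202.3476] [339.337  200.6516]
```

Bit 30 is home: its head in the side view is at (339.0,202.8), in line with the row. Next is the 20 mm bit.

```bash
echo '[[[0.037, -0.005, 0, 0], [0.037, -0.005, 0, 0], [0.037, -0.005, 0, 0], [0.037, -0.005, 0, 0], [0.037, -0.005, 0, 0]]]' > mv.in && python3 steer.py mv.in >/dev/null; echo '[[[0.037, -0.005, 0, 0], [0.037, -0.005, 0, 0], [0.037, -0.005, 0, 0], [0, 0, 0, 0], [0, 0, 0, 0]]]' > mv.in && python3 steer.py mv.in >/dev/null; echo '[[[0, 0, 0.03, 0], [0, 0, 0.03, 0], [0, 0, 0, 0], [0, 0, 0, 0]]]' > mv.in && python3 steer.py mv.in>/dev/null
python3 -c "
from h import *
togo([.495,.3003,.091])
s=manip.get_image('side');print([(c.round(1),z) for c,z in heads(s,(245,125,290,200))])"
```

```text
t 10.7 tcp [0.4931 0.2982 0.1566] F [-1.0048  0.4716  0.5544] w 0.044781019006999045 ang y 0.138555419465934 z [-0.0051 -0.003  -1.    ] togo tool [0.002  0.0025 0.0656]
[(array([267.7, 141. ]), array([ 8,  5, 23], dtype=int32))]
```

```bash
echo '[[[0.0015, 0.001, 0.02, 0], [0, 0, 0.02, 0], [0, 0, 0.02, 0], [0, 0, 0.005, 0], [0, 0, 0, 0]]]' > mv.in && python3 steer.py mv.in|grep -E "pos|contact|width";echo '[[[0, 0, 0, 0], [0, 0, 0, 0], [0, 0, 0, 0], [0, 0, 0, 0]]]' > mv.in && python3 steer.py mv.in .012 40|grep -E "pos|contact|width"; echo '[[[0, 0, -0.02, 0], [0, 0, -0.02, 0], [0, 0, -0.03, 0], [0, 0, -0.03, 0], [0, 0, 0, 0]]]' > mv.in && python3 steer.py mv.in|grep -E "pos|contact|width"; echo '[[[0, 0, -0.02, 0], [0, 0, -0.02, 0], [0, 0, 0, 0], [0, 0, 0, 0]]]' > mv.in && python3 steer.py mv.in|grep -E "pos|contact|width"
python3 - <<'E'
from h import *
togo([.586,-.0773,.225])
s=manip.get_image("side");p=manip.get_state()["position"]
print(proj(s,p+[0,0,.004]),proj(s,p-[0,0,.0865]))
u,v=proj(s,p+[0,0,-.05]).astype(int);print(u,v)
a=cv2.resize(s["img"][v-45:v+45,u-50:u+50],None,fx=6,fy=6,interpolation=cv2.INTER_CUBIC);cv2.imwrite("pics/g4.png",a[:,:,::-1])
E
```

```text
position: [0.4952, 0.3012, 0.0937]
contact_force: [-0.1, -0.0, 0.6]
width: 0.045
position: [0.4963, 0.3023, 0.0956]
contact_force: [0.1, 0.5, 5.6]
width: 0.0182
position: [0.4982, 0.3033, 0.2002]
contact_force: [1.1, 0.6, -0.5]
width: 0.0182
position: [0.4952, 0.3019, 0.2342]
contact_force: [-0.5, 0.5, -1.7]
width: 0.0179
t 12.25 tcp [0.4952 0.3019 0.2342] F [-0.4568  0.4765 -1.7484] w 0.017902957214343627 ang y 0.14015695266007358 z [ 0.0019  0.0007 -1.    ] togo tool [-0.3882  0.0369  0.0091]
[261.143   90.4342] [265.2633 123.6421]
263 110
```

View pics/g4.png

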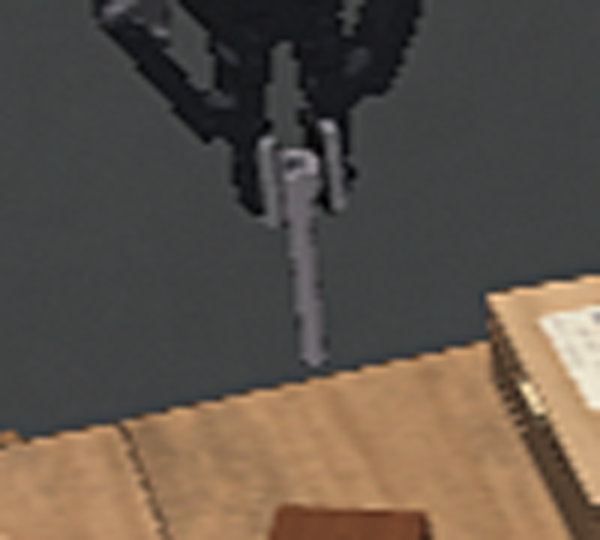

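The 20 mm bit is held, head at crop (299,162) and shank tip at (313,362), nearly vertical. Carrying it to hole_narrow, high over the other bits.

```bash
echo '[[[-0.038, 0.0035, 0, 0], [-0.038, 0.0035, 0, 0], [-0.038, 0.0035, 0, 0], [-0.038, 0.0035, 0, 0], [-0.038, 0.0035, 0, 0]]]' > mv.in && python3 steer.py mv.in >/dev/null; echo '[[[-0.038, 0.0035, 0, 0], [-0.038, 0.0035, 0, 0], [-0.038, 0.0035, 0, 0], [-0.038, 0.0035, 0, 0], [-0.038, 0.0035, 0, 0]]]' > mv.in && python3 steer.py mv.in >/dev/null; echo '[[[-0.0082, 0.0019, 0, 0], [0, 0, 0, 0], [0, 0, 0, 0], [0, 0, 0, 0]]]' > mv.in && python3 steer.py mv.in >/dev/null
python3 -c "
from h import *
togo([.587,-.0773,.168])"
```

```text
t 13.4667 tcp [ 0.5848 -0.076   0.2326] F [ 0.0448  0.1625 -0.7576] w 0.018010263684384308 ang y 0.14079829746888808 z [-0.0025  0.0016 -1.    ] togo tool [-0.0017  0.0022  0.0646]
```

```bash
echo '[[[-0.001, 0.0015, 0.02, 0], [0, 0, 0.02, 0], [0, 0, 0.02, 0], [0, 0, 0.004, 0], [0, 0, 0, 0]]]' > mv.in && python3 steer.py mv.in >/dev/null; echo '[[[0, 0, 0, 0], [0, 0, 0, 0]]]' > mv.in && python3 steer.py mv.in>/dev/null
python3 - <<'E'
from h import *
togo([.587,-.0773,.168])
s=manip.get_image("side");p=manip.get_state()["position"];t=manip.get_image("top")
print(proj(s,p-[0,0,.0895]),proj(s,[.586,-.0773,.053]))
a=cv2.resize(s["img"][175:275,310:430],None,fx=6,fy=6,interpolation=cv2.INTER_CUBIC);cv2.imwrite("pics/g5.png",a[:,:,::-1])
E
```

```text
t 14.05 tcp [ 0.5882 -0.0778  0.1711] F [-0.1664  0.449  -0.5692] w 0.01830467561163929 ang y 0.14099219968610596 z [ 0.0025 -0.0006 -1.    ] togo tool [ 0.0006 -0.0011  0.0031]
[363.3905 237.5675] [361.3253 246.7319]
```

View pics/g5.png

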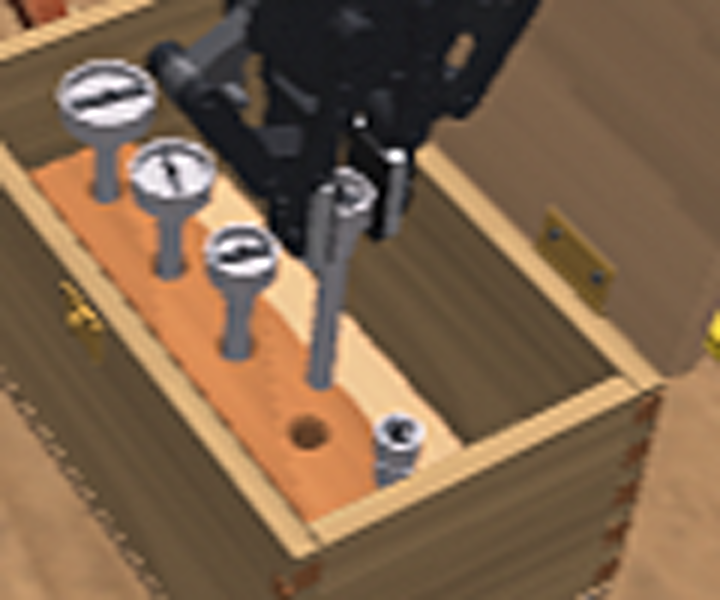

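The shank tip at crop (319,384) is slightly +x of the hole at (309,433), and bit 30 stands well in the row. I'll shift about 1.5 mm and insert.

```bash
echo '[[[0, -0.0015, 0.01, 0], [0, 0, 0.01, 0], [0, 0, 0.01, 0], [0, 0, 0.007, 0], [0, 0, 0, 0]]]' > mv.in && python3 steer.py mv.in|grep -E "pos|contact|width"; echo '[[[0, 0, 0.005, 0], [0, 0, 0.005, 0], [0, 0, 0, 0], [0, 0, 0, 0]]]' > mv.in && python3 steer.py mv.in|grep -E "pos|contact|width"; echo '[[[0, 0, 0.005, 0], [0, 0, 0.005, 0], [0, 0, 0.005, 0], [0, 0, 0, 0], [0, 0, 0, 0]]]' > mv.in && python3 steer.py mv.in|grep -E "pos|contact|width"
```

```text
position: [0.5852, -0.0782, 0.1305]
contact_force: [0.6, 0.2, -1.6]
width: 0.0181
position: [0.5856, -0.0784, 0.1222]
contact_force: [0.4, 0.3, -1.6]
width: 0.018
position: [0.5856, -0.0784, 0.1072]
contact_force: [0.3, 0.5, -0.5]
width: 0.0183
```

```bash
echo '[[[0, 0, 0.004, 0], [0, 0, 0.002, 0], [0, 0, 0, 0], [0, 0, 0, 0]]]' > mv.in && python3 steer.py mv.in|grep -E "pos|contact|width";  echo '[[[0, 0, 0, 0], [0, 0, 0, 0], [0, 0, 0, 0], [0, 0, 0, 0]]]' > mv.in && python3 steer.py mv.in .045|grep -E "pos|contact|width"; echo '[[[0, 0, -0.03, 0], [0, 0, -0.03, 0], [0, 0, -0.03, 0], [0, 0, -0.03, 0], [0, 0, 0, 0]]]' > mv.in && python3 steer.py mv.in|grep -E "pos|contact|width"; echo '[[[0, 0, -0.03, 0], [0, 0, -0.03, 0], [0, 0, 0, 0], [0, 0, 0, 0]]]' > mv.in && python3 steer.py mv.in|grep -E "pos|contact|width"
python3 - <<'E'
from h import *
s=manip.get_image("side");t=manip.get_image("top");togo([.6,0,.25])
print([(c.round(1),z) for c,z in heads(s,(310,180,390,262))],proj(s,[.587,-.0773,.103]),[(c.round(1),z) for c,z in heads(t,(305,165,400,205))])
E
```

```text
position: [0.5867, -0.0787, 0.1035]
contact_force: [0.1, 1.4, 8.7]
width: 0.0182
position: [0.5856, -0.0786, 0.1014]
contact_force: [-0.1, -0.7, 0.2]
width: 0.0453
position: [0.5891, -0.0794, 0.228]
contact_force: [1.1, 0.5, 0.2]
width: 0.0447
position: [0.5866, -0.0788, 0.2831]
contact_force: [-0.9, 0.5, -0.6]
width: 0.0452
t 16.8333 tcp [ 0.5852 -0.0784  0.2805] F [-0.2416  0.077  -0.2013] w 0.04475620254797374 ang y 0.13992450878963258 z [-0.002   0.0003 -1.    ] togo tool [0.0755 0.0257 0.0304]
[(array([327.4, 190.2]), array([ 17,  11, 121], dtype=int32)), (array([338.4, 202.8]), array([ 15,  10, 110], dtype=int32)), (array([349.6, 216.3]), array([13,  9, 70], dtype=int32)), (array([362.3, 231.1]), array([11,  9, 55], dtype=int32)), (array([376.3, 246.6]), array([ 9,  8, 38], dtype=int32))] [363.4193 230.4136] [(array([363.1, 184.1]), array([ 28,  40, 657], dtype=int32)), (array([384.2, 168.2]), array([13,  7, 23], dtype=int32)), (array([335. , 182.1]), array([ 13,  13, 123], dtype=int32)), (array([317.4, 184.8]), array([ 14,  15, 167], dtype=int32))]
```

Both bits are home: head centres in the side view at (338.4,202.8) and (362.3,231.1), on the row line. Next I'll cage the lid's free edge between the fingers from above.

```bash
echo '[[[0, 0, -0.025, 0], [0, 0, -0.025, 0], [0, 0, 0, 0], [0, 0, 0, 0]]]' > mv.in && python3 steer.py mv.in >/dev/null
echo '[[[0.02, 0.03, 0, 0], [0.02, 0.03, 0, 0], [0.02, 0.026, 0, 0], [0, 0, 0, 0], [0, 0, 0, 0]]]' > mv.in && python3 steer.py mv.in>/dev/null
python3 - <<'E'
from h import *
c=np.array([.588,-.031]);X=np.array([.990,.140])
e=c+.0995*X
togo([*e,.267]);print(e)
E
```

```text
t 17.5833 tcp [ 0.6626 -0.0058  0.328 ] F [-1.4079 -0.7759  0.2912] w 0.04535943899758132 ang y 0.14224617205977116 z [-0.0059  0.0004 -1.    ] togo tool [-0.0146  0.0224  0.0609]
[ 0.6865 -0.0171]
```

```bash
echo '[[[-0.012, 0.019, 0, 0], [0, 0, 0, 0], [0, 0, 0.02, 0], [0, 0, 0, 0], [0, 0, 0, 0]]]' > mv.in && python3 steer.py mv.in >/dev/null
python3 - <<'E'
from h import *
togo([.6865,-.0171,.267])
s=manip.get_image("side");t=manip.get_image("top")
p=manip.get_state()["position"];u,v=proj(s,p).astype(int);print(u,v)
a=cv2.resize(s["img"][v-60:v+60,u-70:u+70],None,fx=5,fy=5,interpolation=cv2.INTER_CUBIC);cv2.imwrite("pics/l1.png",a[:,:,::-1])
E
```

```text
t 18.0 tcp [ 0.6814 -0.017   0.3098] F [0.4844 0.1584 0.1865] w 0.045218974562847514 ang y 0.1389981535880339 z [-0.0051  0.0003 -1.    ] togo tool [-0.0009  0.0053  0.0427]
405 112
```

View pics/l1.png

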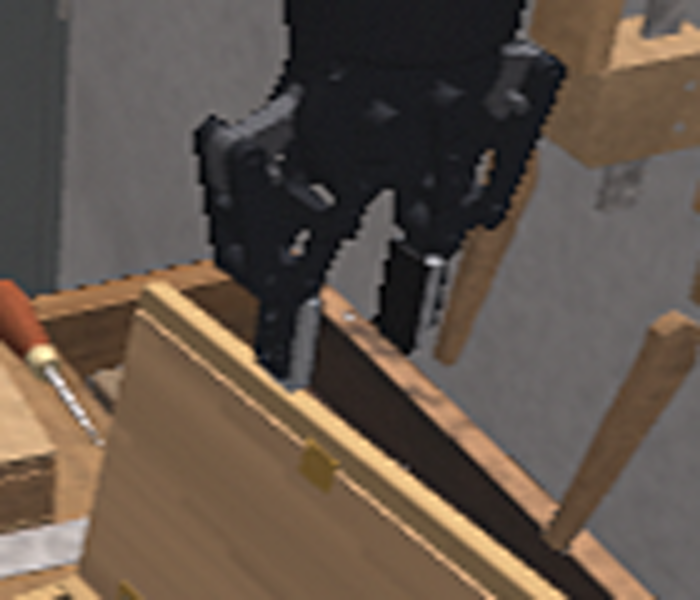

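The fingers hover above the lid edge, front tip at about (280,385). The clasp at (318,465) marks mid-edge, with the edge above it at about (330,430). I'll check that numerically.

```bash
python3 - <<'E'
from h import *
s=manip.get_image("side");p=manip.get_state()["position"]
X=np.array([.990,.140,0]);Y=np.array([-.14,.99,0]);Z=np.array([0,0,1.])
f=lambda q:((proj(s,q)-[405-70,112-60])*5).round(0)
c=np.array([.588,-.031,0])
for hx in(.066,.070,.074):
  H=c+hx*X+.115*Z;th=1.745;d=-np.cos(th)*X+np.sin(th)*Z;n=np.sin(th)*X+np.cos(th)*Z
  U=H+.146*d;O=U+.012*n
  print(hx,U,O,*[f(q+y*Y) for y in(0,.125) for q in(U,O)])
print("tips",f(p-.0225*X-.021*Z),f(p+.0225*X-.021*Z))
E
```

```text
0.066 [ 0.6784 -0.0182  0.2588] [ 0.6901 -0.0166  0.2567] [324. 434.] [349. 430.] [137. 283.] [161. 280.]
0.07 [ 0.6824 -0.0177  0.2588] [ 0.6941 -0.016   0.2567] [333. 431.] [357. 427.] [145. 280.] [169. 277.]
0.074 [ 0.6863 -0.0171  0.2588] [ 0.698  -0.0154  0.2567] [341. 428.] [366. 424.] [154. 278.] [177. 275.]
tips [295. 372.] [394. 337.]
```

```bash
echo '[[[-0.0009, 0.005, 0, 0], [0, 0, 0.01, 0], [0, 0, 0.01, 0], [0, 0, 0.01, 0], [0, 0, 0, 0]]]' > mv.in && python3 steer.py mv.in|grep -E "pos|contact|width"; echo '[[[0, 0, 0.0125, 0], [0, 0, 0, 0], [0, 0, 0, 0]]]' > mv.in && python3 steer.py mv.in|grep -E "pos|contact|width"
python3 -c "
from h import *
togo([.6865,-.0171,.265])
s=manip.get_image('side')
a=cv2.resize(s['img'][52:172,335:475],None,fx=5,fy=5,interpolation=cv2.INTER_CUBIC);cv2.imwrite('pics/l2.png',a[:,:,::-1])"
```

```text
position: [0.6867, -0.0163, 0.2781]
contact_force: [-0.7, -0.6, -1.3]
width: 0.0449
position: [0.6877, -0.0164, 0.2682]
contact_force: [0.3, 0.0, 0.1]
width: 0.0455
t 18.8167 tcp [ 0.6877 -0.0164  0.2682] F [0.3287 0.0401 0.1262] w 0.04553934288712174 ang y 0.1400196298118099 z [-0.0022  0.0002 -1.    ] togo tool [-0.0005 -0.0012  0.0032]
```

```bash
echo '[[[0, 0, 0.003, 0], [0, 0, 0, 0], [0, 0, 0, 0], [0, 0, 0, 0]]]' > mv.in && python3 steer.py mv.in .032|grep -E "pos|contact|width"; echo '[[[0, -0.008, 0, 0], [0, -0.008, 0, 0], [0, -0.008, -0.001, 0], [0, -0.008, 0, 0], [0, 0, 0, 0]]]' > mv.in && python3 steer.py mv.in|grep -E "pos|contact|width"
cat >> h.py <<'E'
def lidpred():
  X=np.array([.990,.140,0]);Y=np.array([-.14,.99,0]);Z=np.array([0,0,1.]);H=np.array([.588,-.031,.115])+.068*X
  s=manip.get_image("side");t=manip.get_image("top")
  for n,D in(("side",s),("top",t)):
    for deg in(100,80,70,65,60,55):
      th=np.radians(deg);d=-np.cos(th)*X+np.sin(th)*Z;n_=np.sin(th)*X+np.cos(th)*Z;U=H+.146*d;O=U+.012*n_
      print(n,deg,*[proj(D,q+y*Y).round(1) for y in(.125,-.125) for q in(U,O)])
  return s,t
E
python3 -c "
from h import *
togo([.6865,-.0171,.265]);s,t=lidpred()
cv2.imwrite('pics/s_a.png',s['img'][:,:,::-1])"
```

```text
position: [0.6883, -0.0165, 0.2665]
contact_force: [1.5, 0.6, 0.3]
width: 0.0319
position: [0.6543, -0.0212, 0.2679]
contact_force: [-0.4, -0.2, -0.5]
width: 0.0317
t 19.6167 tcp [ 0.6543 -0.0212  0.2679] F [-0.3994 -0.2135 -0.5181] w 0.03172685771975815 ang y 0.13965660610893202 z [-0.001  -0.0003 -1.    ] togo tool [-0.0004  0.0324  0.0029]
side 100 [363.3 108.3] [368.  107.7] [447.4 176.2] [452.5 174.9]
side 80 [342.3 114.9] [347.4 112.5] [423.4 186.3] [429.4 183. ]
side 70 [331.8 121.1] [336.7 117.8] [410.7 194.5] [416.6 190.2]
side 65 [326.7 124.7] [331.4 121.1] [404.4 199.2] [410.2 194.6]
side 60 [321.9 128.8] [326.3 124.8] [398.2 204.2] [403.9 199.3]
side 55 [317.2 133.2] [321.5 128.9] [392.3 209.6] [397.7 204.4]
top 100 [295.4 134.8] [294.7 129.9] [406.3 118.1] [405.2 113.2]
top 80 [298.7 157. ] [297.9 151.7] [410.  140.2] [409.3 134.9]
top 70 [300.5 168.3] [299.7 163.1] [411.3 151.6] [410.8 146.3]
top 65 [301.4 173.8] [300.6 168.7] [411.7 157.1] [411.4 152. ]
top 60 [302.2 179. ] [301.4 174.1] [412.  162.5] [411.8 157.5]
top 55 [303.1 184. ] [302.3 179.4] [412.2 167.6] [412.1 162.9]
```

```bash
echo '[[[0, -0.006, 0, 0], [0, -0.006, 0, 0], [0, -0.006, 0.001, 0], [0, -0.006, 0.001, 0], [0, 0, 0, 0]]]' > mv.in && python3 steer.py mv.in|grep -E "pos|contact|width"
python3 - <<'E'
from h import *
a=cv2.imread("pics/top0.png");t=manip.get_image("top")["img"][:,:,::-1]
for u in(312,318,398):
    for im in(a,t):
        print(u,[int(v) for v in im[108:200:2,u].mean(1)])
togo([0.6,-.02,.25])
E
```

```text
position: [0.6311, -0.0244, 0.265]
contact_force: [-0.7, -0.4, 0.7]
width: 0.0318
312 [163, 127, 98, 111, 116, 116, 115, 115, 121, 123, 154, 159, 128, 107, 90, 90, 87, 86, 88, 89, 90, 88, 89, 100, 142, 127, 75, 79, 105, 160, 167, 167, 169, 167, 166, 168, 147, 160, 173, 173, 165, 134, 126, 125, 106, 141]
312 [158, 124, 95, 110, 114, 112, 113, 113, 116, 121, 124, 121, 120, 119, 124, 126, 124, 121, 120, 121, 123, 123, 137, 148, 141, 120, 76, 78, 102, 159, 166, 163, 166, 166, 164, 165, 144, 158, 170, 169, 161, 132, 123, 123, 103, 138]
318 [161, 120, 99, 117, 119, 117, 118, 117, 119, 133, 157, 150, 109, 94, 90, 89, 87, 89, 89, 90, 89, 89, 83, 116, 143, 96, 76, 83, 138, 167, 166, 167, 169, 166, 169, 165, 136, 141, 138, 140, 147, 151, 133, 119, 118, 160]
318 [157, 117, 96, 114, 116, 115, 114, 116, 116, 118, 122, 123, 123, 121, 122, 123, 125, 123, 123, 121, 121, 129, 147, 145, 130, 93, 74, 80, 133, 162, 164, 164, 167, 163, 165, 160, 128, 130, 128, 120, 124, 102, 94, 93, 93, 97]
398 [114, 143, 155, 151, 155, 143, 94, 92, 90, 88, 85, 85, 89, 96, 104, 117, 124, 126, 124, 121, 124, 137, 129, 135, 148, 144, 142, 146, 145, 143, 145, 139, 135, 132, 119, 112, 111, 105, 102, 101, 100, 102, 114, 142, 128, 95]
398 [146, 143, 141, 136, 131, 127, 120, 113, 106, 111, 123, 118, 92, 92, 90, 87, 136, 153, 153, 156, 159, 158, 161, 160, 162, 164, 164, 165, 165, 166, 168, 168, 168, 169, 170, 169, 169, 169, 168, 167, 166, 163, 163, 163, 162, 159]
t 20.1833 tcp [ 0.6319 -0.0244  0.2651] F [ 0.3757 -0.1029  0.0516] w 0.032116694743422894 ang y 0.13976971671511376 z [-0.0006 -0.     -1.    ] togo tool [ 0.0088 -0.0309  0.0152]
```

```bash
cat >> h.py <<'E'
A={n:cv2.imread(f"pics/{n}0.png")[:,:,::-1].astype(int) for n in("top","side")}
def edgerow(cols=(306,309,312,315,318,321)):
  t=manip.get_image("top");out=[]
  for u in cols:
    df=np.abs(t["img"][:,u].astype(int)-A["top"][:,u]).max(1)
    r=[v for v in range(115,205) if df[v]>22]
    out.append((u,r[-1] if r else None,[int(x) for x in df[146:186:2]]))
  return out
E
python3 - <<'E'
from h import *
for o in edgerow():print(*o)
E
```

```text
306 160 [38, 42, 40, 42, 45, 14, 4, 31, 1, 4, 5, 5, 5, 4, 4, 5, 4, 4, 2, 3]
309 159 [40, 44, 42, 40, 34, 6, 12, 18, 4, 5, 4, 6, 4, 4, 4, 5, 4, 3, 4, 2]
312 159 [40, 43, 41, 42, 33, 5, 16, 17, 5, 3, 2, 3, 4, 3, 3, 4, 2, 2, 3, 3]
315 199 [41, 42, 40, 45, 44, 8, 20, 3, 2, 1, 4, 3, 4, 4, 5, 3, 2, 5, 5, 2]
318 204 [38, 39, 43, 42, 29, 2, 34, 3, 2, 4, 3, 3, 3, 5, 2, 4, 4, 9, 9, 15]
321 204 [40, 39, 39, 52, 25, 6, 18, 8, 10, 10, 17, 22, 22, 28, 29, 32, 22, 9, 32, 34]
```

```bash
echo '[[[0, -0.006, 0.002, 0], [0, -0.006, 0.003, 0], [0, -0.006, 0.003, 0], [0, -0.005, 0.004, 0], [0, -0.004, 0.004, 0]]]' > mv.in && python3 steer.py mv.in|grep -E "pos|contact|width"
echo '[[[0, 0, 0, 0], [0, 0, 0, 0], [0, 0, 0, 0]]]' > mv.in && python3 steer.py mv.in|grep -E "contact|width"
python3 - <<'E'
from h import *
togo([.588+.011*.99,-.031+.011*.14,.248])
for o in edgerow((303,306,309,312,315)):print(*o)
E
```

```text
position: [0.6049, -0.0282, 0.2487]
contact_force: [-0.8, -0.1, -0.2]
width: 0.0319
contact_force: [0.0, 1.2, 0.1]
width: 0.0317
t 20.9 tcp [ 0.6061 -0.028   0.2492] F [0.0353 1.1675 0.1048] w 0.03165716106721677 ang y 0.13992588290691338 z [ 0.0003  0.0002 -1.    ] togo tool [-0.0004 -0.0074  0.0012]
303 156 [43, 47, 45, 50, 55, 30, 5, 9, 5, 10, 10, 5, 9, 3, 3, 5, 2, 3, 3, 4]
306 165 [41, 44, 44, 51, 59, 12, 8, 55, 67, 53, 21, 3, 6, 9, 7, 7, 4, 3, 2, 3]
309 174 [41, 45, 45, 50, 49, 7, 14, 69, 69, 51, 20, 30, 24, 35, 26, 5, 3, 3, 5, 3]
312 174 [38, 43, 48, 56, 46, 5, 19, 77, 68, 39, 20, 33, 32, 35, 24, 3, 2, 1, 3, 3]
315 174 [42, 42, 48, 59, 46, 11, 32, 75, 66, 20, 21, 30, 31, 37, 24, 2, 2, 2, 2, 3]
```

```bash
echo '[[[0, -0.004, 0.001, 0], [0, -0.0036, 0.001, 0], [0, 0, 0, 0], [0, 0, 0, 0], [0, 0, 0, 0]]]' > mv.in && python3 steer.py mv.in|grep -E "pos|contact|width"
echo '[[[0, 0, 0, 0], [0, 0, 0, 0], [0, 0, 0, 0], [0, 0, 0, 0], [0, 0, 0, 0]]]' > mv.in && python3 steer.py mv.in|grep -E "pos|contact|width"
python3 - <<'E'
from h import *
togo([.588+.011*.99,-.031+.011*.14,.247])
for o in edgerow((306,309,312,315)):print(*o)
s=manip.get_image("side");D=np.abs(s["img"].astype(int)-A["side"]).max(2)
for v in range(120,142,2):print(v,"".join("#" if x>22 else "." for x in D[v,305:345]))
print([(c.round(1),z) for c,z in heads(s,(310,170,390,262))])
E
```

```text
position: [0.5983, -0.0292, 0.2473]
contact_force: [-2.0, -0.2, 0.3]
width: 0.0322
position: [0.5985, -0.0292, 0.2472]
contact_force: [-1.6, -0.1, 1.2]
width: 0.0317
t 21.7833 tcp [ 0.5985 -0.0292  0.2472] F [-1.5892 -0.1044  1.1974] w 0.03168161235099962 ang y 0.14002822028490367 z [ 0.     -0.0002 -1.    ] togo tool [-0.0003  0.0004  0.0002]
306 171 [40, 44, 41, 53, 62, 16, 10, 61, 73, 63, 19, 5, 19, 21, 5, 11, 17, 6, 4, 1]
309 178 [41, 44, 47, 53, 50, 10, 16, 75, 77, 58, 21, 28, 21, 32, 27, 34, 24, 4, 4, 3]
312 177 [40, 41, 48, 57, 49, 8, 22, 83, 75, 41, 22, 26, 18, 37, 33, 36, 21, 2, 4, 3]
315 177 [41, 41, 49, 60, 51, 12, 35, 81, 76, 22, 28, 24, 24, 32, 35, 33, 9, 4, 2, 3]
120 .....................................###
122 ....................................####
124 ...................................#####
126 .........................#####..#####.##
128 .................##...#.################
130 ................#####..#################
132 ..................###...################
134 ....................###..###############
136 .....................####.##############
138 .......................#################
140 .........................###############
[(array([327.4, 190.2]), array([ 17,  11, 121], dtype=int32)), (array([338.3, 202.8]), array([ 15,  10, 109], dtype=int32)), (array([349.7, 216.3]), array([13,  9, 69], dtype=int32)), (array([362.8, 231.2]), array([11,  8, 53], dtype=int32)), (array([376.2, 246.5]), array([ 9,  8, 37], dtype=int32))]
```

```bash
python3 -c "
from rig import manip
print(manip.sign_off())"
```

```text
the job is handed in; nothing more can be done
None
```

I handed the job in: the 30 and 20 mm bits look fully home in order of size, and the arm is still holding the lid at about 60° as measured in both cameras; no verdict came back after hand-in.

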